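# Load the label-roll dispenser

### The job

Load the label dispenser on the sampling bench: take the yellow label roll from the trough and slide it onto the horizontal steel rod, next to the blue roll that already hangs there. Then take the black end cap from the same trough and push it fully home over the end of the rod, so that both rolls are kept on; let go of everything.

Things in the scene. Friction and masses are not known exactly. Their poses are not given: they have to be found in the camera images.
- yellow_roll: Loose yellow ring: outside dia 60 mm, bore dia 36, 30 wide, 70 g. Origin at its centre, y axis = bore axis (level). It stands in a fixed trough, centre 53 mm above the table, beside a green roll, a white roll and the end cap in any order, centres 46 mm or more apart. Trough along the bore axis, 52 mm across, 270 long, 34 high: the sides of the rolls overhang it, free to grip across the diameter.
- end_cap: Loose black cylinder, dia 60 mm, 45 long, 90 g, ribs, red disc on the closed end. Blind bore dia 34, 40 deep. Origin mid-length on the axis; y = bore axis, towards the closed end (mouth 22.5 mm to -y). In the trough, axis level, centre 53 mm up, mouth already facing the way it must go on (within 35 deg). Home: rod tip at the bore's bottom, origin 17.5 mm inboard of the tip, hanging 10 mm below the rod axis.
- rod_tip (a point): Centre of the free end of the fixed level steel rod, 120 mm above the table; dia 14 mm, 115 long, rounded tip. y axis along the rod, out of its free end; z up: parts go on along -y. At y = -115 mm a grey plate (75 mm wide, 14 thick, top 150 mm above the table) holds the rod. A grey foot 100 mm wide, 12 thick lies under the rod and reaches 30 mm past its tip. Nothing stands over the rod.
- blue_roll: Blue roll, same size as the yellow one, already hanging loose on the rod near the plate, its centre 11 mm below the rod axis. Origin at its centre, y axis = bore axis. It may be pushed along towards the plate. With both rolls against the plate the yellow one's centre is 70 mm inboard of the rod's tip.
There are look-alikes about, which are no part of the job. There is more than one size of the end_cap; the job needs the largest.

How it is judged:
On the way, in this order (a step that is already met when the one before it is completed fails the run):
1. the yellow roll is threaded on the rod, outside the blue one (y of yellow_roll in the frame of rod_tip between -0.115 and -0.045 m and x of yellow_roll in the frame of rod_tip between -0.014 and 0.014 m and z of yellow_roll in the frame of rod_tip between -0.018 and 0.004 m and angle between the y axis of yellow_roll and the y axis of rod_tip, either way round below 0.3 rad), for 0.2 s.
2. the end cap is on the rod's end (y of end_cap in the frame of rod_tip between -0.115 and -0.0055 m and x of end_cap in the frame of rod_tip between -0.014 and 0.014 m and z of end_cap in the frame of rod_tip between -0.018 and 0.004 m and angle between the y axis of end_cap and the y axis of rod_tip, either way round below 0.3 rad), for 0.2 s.
At the end, for the whole second after the job is handed in: Blue and then yellow roll hang on the rod (centres over 75 and 45 mm inboard of its tip), the cap over the rod's end within 12 mm of fully home; all below 0.15 m/s, centres within 14 mm sideways of the rod's axis, 18 mm below to 4 mm above, bores within 0.3 rad of the rod (all of step 1 and all of step 2 and y of blue_roll in the frame of rod_tip between -0.115 and -0.075 m and x of blue_roll in the frame of rod_tip between -0.014 and 0.014 m and z of blue_roll in the frame of rod_tip between -0.018 and 0.004 m and angle between the y axis of blue_roll and the y axis of rod_tip, either way round below 0.3 rad and linear speed of each of yellow_roll, end_cap, blue_roll below 0.15 m/s); the robot touches nothing.
It also fails if it takes over 50 s, if anything falls off the work surface, if the arm or the gripper's body presses on something with over 40 N, if the wrist force passes 120 N, or if a joint passes its speed limit or range.

### The arm

A 7-joint arm with a two-finger parallel gripper is mounted at the origin on the work surface. World frame = base frame: x ahead of the robot, y to its left, z up, the work surface at z = 0. Lengths are in m, angles in rad, forces in N, time in s.
With the tool pointing down it reaches from about 0.4 to 0.875 m from the base axis. Payload 19.3 kg.
Tool frame: the origin (TCP) lies at the very end of the fingers, on their centre line; the grasp point (between the pads) lies 19 mm behind it; z points along the fingers, y is the direction in which the jaws open and shut (so a half turn about z gives the same grasp; the last joint's range is limited). The gripper opens to 85 mm and grips with 20 to 120 N. Pads are 22 mm wide; open, the fingers measure 114 mm over their backs; the gripper's body (76 mm by 85 mm) begins 54 mm behind the grasp point. The pads swing forward as they close: fully open they stand 13 mm farther back than shut.
Start: joints at [1.168, 0.521, -0.036, 1.599, 0.021, 1.021, -0.113], TCP at [0.204, -0.591, 0.231] pointing down, gripper open.
Joint ranges: [-2.91, 2.91], [-0.3, 2.13], [-1.5, 1.42], [0.17, 2.43], [-1.26, 4.41], [0.16, 1.93], [-2.52, 2.52]. Speed limits (rad/s): [1.89, 1.89, 2.39, 2.39, 3.01, 3.01, 3.01].

### API

Orientations are given as [roll, pitch, yaw] about the fixed x, y, z axes, in that order (R = Rz(yaw) Ry(pitch) Rx(roll)).
In Python, from workcell import bot gives the robot as it stands.
- The arm moves only by the tool carry_out, never from a script. Its argument "targets" is a list of rows, each a list of 7 numbers: the shift along the tool's x, y, z in mm, then the turn, a rotation vector about the tool's x, y, z in units of 6 degrees (1.0 is 6 degrees), then the closure in counts, from 0 (fully open) to 255 (shut). A call has 1 to 5 rows; each row shifts and turns the commanded pose from where the row before left it, along the tool's axes as they then stand; what a row does not reach is not made up. A row lasts 1/12 s, in which the tool goes at most 41.7 mm and 7.16 degrees, less where a joint would pass 70% of its speed; a pose out of reach is approached as far as the arm can. A call is refused whole if a number of a shift passes 41.7 or a number of a turn 1, either way. A call with a gripper value outside its range is refused whole. The fingers move at their own pace and stop on an object; "force" is the grip in N (left out, the last holds). Time passes only in rows, so rows that do not move let the fingers close. It gives the time, the measured TCP pose, the force and the opening at its end, in the units of the state.
- bot.observe(): the state, without advancing time (a new reading comes with each control period).
- bot.grab_frame(name): name is "scene" or "top" or "wrist"; returns a dict with "color" (480x640x3 uint8, red, green, blue), "z_map" (480x640 float32, m along the optical axis (not along the pixel's ray), 0 where there is no reading), "K" (3x3 intrinsics, pixels), "k1" (the pictures are not rectified: a ray, as slopes to the right and down, at radius r is drawn at 1 + k1 r^2 times it, then the intrinsics apply), "cam_to_world" (4x4, takes a point from camera to world coordinates); the wrist camera has in their place "T_tool_cam" (4x4, takes a point from camera to tool coordinates, whose origin is the TCP and whose axes are the flange's). Camera axes: x right, y down, z forward; pixel columns grow to the right and rows downward; lengths in m; the calibration is good to about 2 mm. A picture is of the moment at which its call begins: read the wrist's pose just before it.
- bot.job_done(): hands the job in, once; it reports no verdict.
The state is a dict: "clock": time; "qpos": joint angles; "qd": joint speeds; "joint_efforts": joint torques, N m; "position": TCP position; "tool_rot": TCP orientation; "force": force on the tool from outside, world axes, zero at the start; "moment": the same for the moment, N m; "grip_width": finger opening in m.
Only numpy, scipy, OpenCV 4.12 (cv2) and the standard library are available. Lean on these libraries where they do the work, as an engineer would, in place of code of your own. Each camera call takes 0.05 s, during which the arm holds its last target. There are 200 camera calls.

## Working session

There is one attempt and no reset: what is moved stays moved. The work goes in short steps, Python scripts to look and compute and a tool call to move; the robot and the scene stay as the last step left them, time stands still between calls to the robot, and variables do not carry over. Pictures are saved under pics/ and viewed, about 8 in all and at most 12, crops included, and the job is handed in when it is done.

Besides the shell and the picture viewer there is one more tool, called after "Request:" as name([rows], argument=value, ...), one row to a line, values as JSON. carry_out: Moves the arm, as the interface text tells. Its arguments: {"type":"object","properties":{"targets":{"type":"array","items":{"type":"array","items":{"type":"number"}}},"force":{"type":"number"}},"required":["targets"]}

```bash
mkdir -p pics; ls
python3 - <<'E'
from workcell import bot
import cv2,numpy as np
print(bot.observe())
for n in("scene","top"):
    f=bot.grab_frame(n); cv2.imwrite(f"pics/{n}0.png",f["color"][:,:,::-1]); np.savez(f"{n}0.npz",**f)
    print(n,f["K"],f["k1"],f["cam_to_world"])
E
```

```text
pics
{'clock': 0.0, 'qpos': array([ 1.16781218,  0.52197412, -0.0363652 ,  1.59997397,  0.02119584,
        1.02108344, -0.11276727]), 'qd': array([ 7.16223341e-04, -2.87818836e-04,  1.79409917e-05, -1.37651341e-03,
       -6.97083609e-04,  1.55850130e-03, -1.90371719e-03]), 'joint_efforts': array([-1.29167769e-03, -9.27110124e+01,  1.97908513e+00, -3.69938850e+01,
        1.78282714e-02,  8.19663866e-03, -6.89791341e-05]), 'position': array([ 0.20405873, -0.59041714,  0.23076234]), 'tool_rot': array([-3.14053961e+00,  5.15332153e-05,  3.32836910e-01]), 'force': array([-0.3471857 , -0.87414061, -0.15993744]), 'moment': array([ 0.02779883, -0.04219971, -0.01219716]), 'grip_width': 0.08537116045407112}
scene [[543.23047952   0.         312.15706275]
 [  0.         543.23047952 238.0157914 ]
 [  0.           0.           1.        ]] -0.13636515206558272 [[-0.34179581  0.47863728 -0.80875335  1.2663645 ]
 [ 0.93963853  0.18867999 -0.28544578  0.359753  ]
 [ 0.01597058 -0.85749998 -0.51423606  0.56400588]
 [ 0.          0.          0.          1.        ]]
top [[449.4913355    0.         317.36707717]
 [  0.         449.4913355  237.60045911]
 [  0.           0.           1.        ]] -0.11074202417390773 [[ 8.12647430e-04 -9.94436489e-01  1.05334749e-01  4.57529799e-01]
 [-9.99926928e-01 -2.07855287e-03 -1.19087080e-02  7.92248234e-02]
 [ 1.20613976e-02 -1.05317375e-01 -9.94365513e-01  8.98940271e-01]
 [ 0.00000000e+00  0.00000000e+00  0.00000000e+00  1.00000000e+00]]
```

View pics/scene0.png

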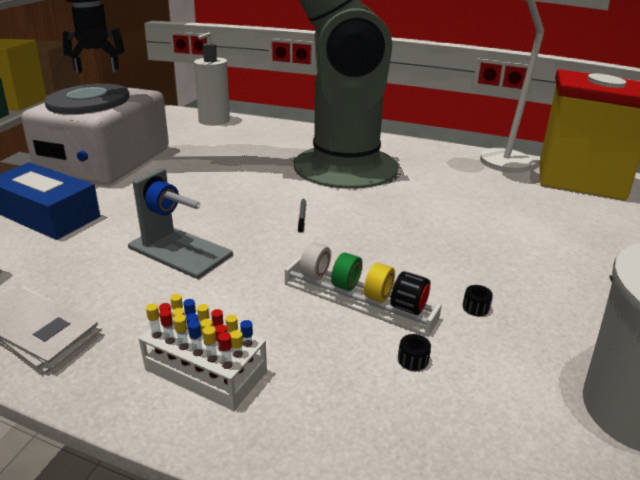

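View pics/top0.png

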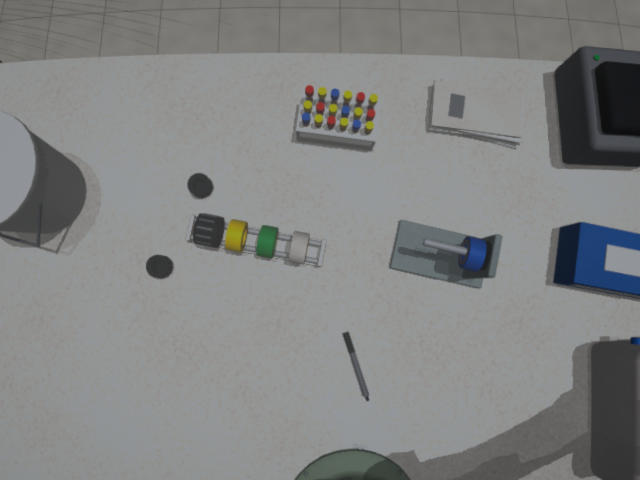

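Scene view: white (316,261), green (347,271), yellow (380,281) and cap (411,292, red disc to the right) in the trough; the rod runs from blue roll (160,197) to the tip (198,205). Top view: cap (208,231), yellow (236,235), green (267,241), white (300,247); rod tip about (425,243), plate (495,256); two smaller caps lie loose at (200,186) and (160,266).

```bash
cat > h.py <<'E'
import numpy as np,cv2
def rays(f,px):
    return cv2.undistortPoints(np.array(px,float).reshape(-1,1,2),f["K"],np.array([float(f["k1"]),0,0,0])).reshape(-1,2)
def cloud(f,T):
    v,u=np.mgrid[0:480,0:640]; r=rays(f,np.stack([u,v],-1).reshape(-1,2))
    z=f["z_map"].reshape(-1,1); p=np.hstack([r*z,z])
    w=p@T[:3,:3].T+T[:3,3]; w[z[:,0]==0]=np.nan
    return w.reshape(480,640,3)
def tri(f1,T1,p1,f2,T2,p2):
    A=np.zeros((3,3));b=np.zeros(3)
    for f,T,p in((f1,T1,p1),(f2,T2,p2)):
        d=T[:3,:3]@np.append(rays(f,[p])[0],1); d/=np.linalg.norm(d); M=np.eye(3)-np.outer(d,d); A+=M;b+=M@T[:3,3]
    x=np.linalg.solve(A,b)
    return x
def pca(P):
    c=np.median(P,0); w,v=np.linalg.eigh(np.cov((P-c).T)); return c,v[:,-1]
E
python3 - <<'E'
from h import *
F={n:dict(np.load(n+"0.npz")) for n in("scene","top")}
C={n:cloud(F[n],F[n]["cam_to_world"]) for n in F}
s,t=F["scene"],F["top"]
for nm,a,b in(("tip",(198,205),(425,243)),("yellow",(380,281),(236,235)),("cap",(411,292),(208,231)),("blue",(160,197),(473,253))):
    print(nm,tri(s,s["cam_to_world"],a,t,t["cam_to_world"],b).round(3),"depth",C["scene"][a[1],a[0]].round(3),C["top"][b[1],b[0]].round(3))
for n in F:
    hsv=cv2.cvtColor(F[n]["color"],cv2.COLOR_RGB2HSV).astype(int);P=C[n]
    for nm,roi,lo,hi in(("yellow",{"scene":(360,255,400,305),"top":(220,215,252,255)},20,32),("green",{"scene":(325,245,367,295),"top":(252,220,284,262)},45,85),("blue",{"scene":(140,175,185,218),"top":(458,232,492,275)},100,125)):
        x0,y0,x1,y1=roi[n];m=np.zeros((480,640),bool);m[y0:y1,x0:x1]=1
        m&=(hsv[...,0]>=lo)&(hsv[...,0]<=hi)&(hsv[...,1]>120)&np.isfinite(P[...,0])
        q=P[m];print(n,nm,len(q),"min",np.percentile(q,2,0).round(3),"max",np.percentile(q,98,0).round(3))
    # rod: points with z .105-.135 near
    x0,y0,x1,y1={"scene":(172,185,205,215),"top":(418,232,462,262)}[n]
    q=P[y0:y1,x0:x1].reshape(-1,3);q=q[(q[:,2]>.1)&(q[:,2]<.14)]
    c,d=pca(q);pr=(q-c)@d;print(n,"rod",len(q),c.round(4),d.round(3),"ends",(c+d*pr.min()).round(3),(c+d*pr.max()).round(3))
    # all high parts in trough: 
    x0,y0,x1,y1={"scene":(295,235,432,320),"top":(190,210,315,265)}[n]
    q=P[y0:y1,x0:x1].reshape(-1,3);q=q[(q[:,2]>.06)&(q[:,2]<.1)]
    c,d=pca(q);print(n,"row",c.round(4),d.round(3),"ztop",np.percentile(q[:,2],99).round(4))
E
```

```text
tip [ 0.53  -0.118  0.117] depth [ 0.334 -0.244 -0.002] [ 0.53  -0.118  0.125]
yellow [0.551 0.224 0.054] depth [0.575 0.23  0.071] [0.549 0.219 0.08 ]
cap [0.559 0.278 0.051] depth [0.584 0.281 0.069] [0.556 0.27  0.082]
blue [ 0.514 -0.209  0.108] depth [ 0.534 -0.194  0.121] [ 0.512 -0.199  0.136]
scene yellow 875 min [0.534 0.207 0.03 ] max [0.583 0.242 0.082]
scene green 727 min [0.525 0.149 0.033] max [0.572 0.182 0.082]
scene blue 678 min [ 0.496 -0.226  0.083] max [ 0.545 -0.187  0.138]
scene rod 260 [ 0.5308 -0.1488  0.1222] [-0.479 -0.878 -0.012] ends [ 0.548 -0.118  0.123] [ 0.505 -0.196  0.122]
scene row [0.5622 0.2216 0.0746] [-0.187 -0.982 -0.004] ztop 0.0831
top yellow 534 min [0.523 0.206 0.035] max [0.576 0.238 0.084]
top green 335 min [0.52  0.15  0.072] max [0.561 0.178 0.084]
top blue 563 min [ 0.485 -0.224  0.097] max [ 0.538 -0.188  0.14 ]
top rod 316 [ 0.5256 -0.1479  0.1257] [-0.238 -0.971 -0.006] ends [ 0.534 -0.115  0.126] [ 0.515 -0.191  0.125]
top row [0.5455 0.2133 0.0781] [-0.186 -0.982 -0.001] ztop 0.0843
```

Run:
```python
from workcell import bot
from h import *
f=bot.grab_frame("wrist"); np.set_printoptions(precision=3,suppress=True)
print(f["K"],f["k1"],f["T_tool_cam"])
# move from start to look pose over rod
o=bot.observe(); from scipy.spatial.transform import Rotation as R
Rm=R.from_euler("xyz",o["tool_rot"]).as_matrix(); print(Rm)
for w in ([.54,-.16,.30],[.42,-.4,.28]): print(w,1000*Rm.T@(np.array(w)-o["position"]))
# foot outline/plate direction from top depth: points z .008-.016 in foot zone, plate top z>.144
t=dict(np.load("top0.npz"));P=cloud(t,t["cam_to_world"])[200:300,385:510].reshape(-1,3)
q=P[(P[:,2]>.006)&(P[:,2]<.02)][:,:2]; r=cv2.minAreaRect((q*1000).astype(np.float32)); print("foot",r)
q=P[(P[:,2]>.143)&(P[:,2]<.158)][:,:2]; print("plate",cv2.minAreaRect((q*1000).astype(np.float32)),len(q))
```

```text
[[340.133   0.    321.805]
 [  0.    340.133 237.678]
 [  0.      0.      1.   ]] -0.05151146832393182 [[-0.    -0.954 -0.299  0.077]
 [ 1.    -0.    -0.001  0.   ]
 [ 0.001 -0.299  0.954 -0.143]
 [ 0.     0.     0.     1.   ]]
[[ 0.945  0.327 -0.   ]
 [ 0.327 -0.945  0.001]
 [-0.    -0.001 -1.   ]]
[0.54, -0.16, 0.3] [ 458.155 -297.215  -68.946]
[0.42, -0.4, 0.28] [ 266.347 -109.558  -49.089]
foot ((542.5718383789062, -185.02008056640625), (192.55091857910156, 149.0310821533203), 76.7862548828125)
plate ((507.77337646484375, -231.75804138183594), (16.247726440429688, 74.34309387207031), 74.27906799316406) 376
```

Request:
carry_out([
  [29.5, -22.9, 0, 0, 0, 0, 0],
  [29.5, -22.9, 0, 0, 0, 0, 0],
  [29.5, -22.9, 0, 0, 0, 0, 0],
  [29.5, -22.9, 0, 0, 0, 0, 0],
  [29.5, -22.9, 0, 0, 0, 0, 0],
])

```text
clock: 0.57
position: [0.3067, -0.4326, 0.2312]
tool_rot: [-3.141, 0.0, 0.333]
force: [1.7, -0.9, 0.1]
grip_width: 0.0851
```

Request:
carry_out([
  [29.5, -22.9, 0, 0, 0, 0, 0],
  [29.5, -22.9, 0, 0, 0, 0, 0],
  [29.5, -22.9, 0, 0, 0, 0, 0],
  [29.5, -22.9, 0, 0, 0, 0, 0],
  [29.5, -22.9, 0, 0, 0, 0, 0],
])

```text
clock: 0.98
position: [0.4087, -0.2762, 0.2314]
tool_rot: [3.142, 0.0, 0.333]
force: [1.6, -1.1, 0.2]
grip_width: 0.0852
```

Request:
carry_out([
  [29.5, -22.9, 0, 0, 0, 0, 0],
  [29.5, -22.9, 0, 0, 0, 0, 0],
  [29.5, -22.9, 0, 0, 0, 0, 0],
  [29.5, -22.9, 0, 0, 0, 0, 0],
  [29.5, -22.9, 0, 0, 0, 0, 0],
])

```text
clock: 1.4
position: [0.5108, -0.1198, 0.2313]
tool_rot: [3.142, 0.0, 0.333]
force: [0.4, -0.7, 0.9]
grip_width: 0.0854
```

Request:
carry_out([
  [29.5, -22.9, 0, 0, 0, 0, 0],
  [0, 0, 0, 0, 0, -1, 0],
  [0, 0, 0, 0, 0, -1, 0],
  [0, 0, 0, 0, 0, -1, 0],
  [0, 0, 0, 0, 0, -1, 0],
])

```text
clock: 1.82
position: [0.5305, -0.0899, 0.231]
tool_rot: [-3.141, 0.0, 0.757]
force: [-0.3, -0.5, -0.4]
grip_width: 0.0853
```

Request:
carry_out([
  [0, 0, 0, 0, 0, -1, 0],
  [0, 0, 0, 0, 0, -1, 0],
  [0, 0, 0, 0, 0, -1, 0],
  [0, 0, 0, 0, 0, -1, 0],
  [0, 0, 0, 0, 0, -1, 0],
])

```text
clock: 2.23
position: [0.5305, -0.0902, 0.2312]
tool_rot: [-3.141, 0.0, 1.28]
force: [-0.1, -0.2, 0.9]
grip_width: 0.0854
```

Request:
carry_out([
  [0, 0, 0, 0, 0, -0.3, 0],
  [0, 0, 0, 0, 0, 0, 0],
])

```text
clock: 2.4
position: [0.5304, -0.0904, 0.2311]
tool_rot: [-3.141, -0.0, 1.308]
force: [-0.2, -0.7, -1.1]
grip_width: 0.0853
```

```bash
cat >> h.py <<'E'
from scipy.spatial.transform import Rotation as Rot
def snap(name):
    from workcell import bot
    o=bot.observe(); f=bot.grab_frame("wrist"); T=np.eye(4);T[:3,:3]=Rot.from_euler("xyz",o["tool_rot"]).as_matrix();T[:3,3]=o["position"]
    W=T@f["T_tool_cam"]; cv2.imwrite(f"pics/{name}.png",f["color"][:,:,::-1]); np.savez(name+".npz",W=W,**f); return f,W,o
E
python3 - <<'E'
from h import *
f,W,o=snap("w1")
P=cloud(f,W); np.set_printoptions(precision=4,suppress=True)
near=(np.abs(P[...,0]-.53)<.05)&(P[...,1]<-.08)&(P[...,1]>-.19)
m=near&(P[...,2]>.112)&(P[...,2]<.135);q=P[m]
c,d=pca(q);pr=(q-c)@d;print("rod",len(q),c,d,c+d*pr.min(),c+d*pr.max(),np.percentile(q[:,2],[50,98]))
E
```

```text
rod 1743 [ 0.5244 -0.1573  0.1264] [-0.3909 -0.9203 -0.0115] [ 0.5417 -0.1165  0.1269] [ 0.5071 -0.198   0.1259] [0.1264 0.1328]
```

View pics/w1.png

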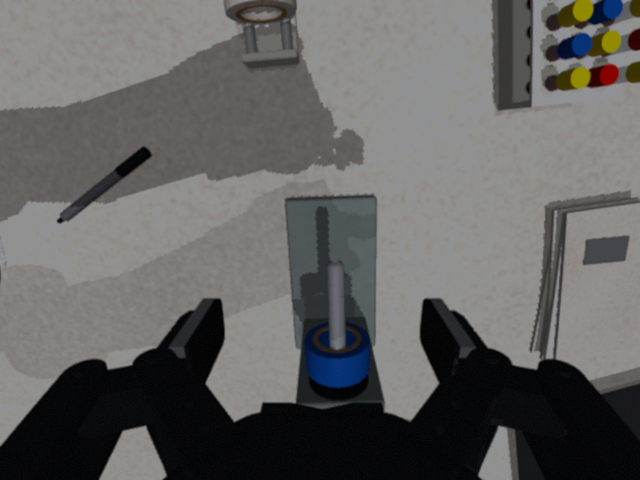

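Wrist view: rod tip at about (335,264), rod meets the blue roll at (338,345); foot spans 286–376 px at its near end. The depth mask caught part of the blue roll, so I narrow it.

Run:
```python
from h import *
np.set_printoptions(precision=4,suppress=True)
f=dict(np.load("w1.npz"));W=f["W"];P=cloud(f,W);t=dict(np.load("top0.npz"))
q=[]
for v in range(266,322,6):
    row=P[v,318:356]; k=(row[:,2]>.11)&(row[:,2]<.135); r=row[k]; 
    if len(r): print(v,318+np.where(k)[0][[0,-1]],r.mean(0),r[:,2].max()); q.append(r.mean(0))
q=np.array(q);a=np.polyfit(q[:,1],q[:,0],1);print("slope",a,"yaw",np.degrees(np.arctan2(1,a[0])))
print("tri tip",tri(f,W,(335,264),t,t["cam_to_world"],(425,243)))
# foot rect
k=np.isfinite(P[...,2])&(P[...,2]>.007)&(P[...,2]<.018);k[:190]=0;k[300:]=0;k[:,:275]=0;k[:,385:]=0
g=P[k];print("foot",cv2.minAreaRect((g[:,:2]*1000).astype(np.float32)))
```

```text
266 [326 343] [ 0.5336 -0.117   0.1253] 0.12728218472981628
272 [327 343] [ 0.5328 -0.1218  0.126 ] 0.12800005835711842
278 [327 343] [ 0.5315 -0.1267  0.1261] 0.12764133557535093
284 [327 343] [ 0.5302 -0.1319  0.1259] 0.1277697486019304
290 [327 343] [ 0.5289 -0.137   0.126 ] 0.1278505218026393
296 [328 343] [ 0.528  -0.1421  0.1263] 0.12802948288183238
302 [328 344] [ 0.527  -0.1476  0.1261] 0.1282631326893936
308 [328 344] [ 0.5257 -0.153   0.126 ] 0.12828162200103976
314 [328 344] [ 0.5242 -0.1585  0.1258] 0.12716863713487628
320 [328 344] [ 0.5233 -0.1641  0.1258] 0.12870291147348603
slope [0.2231 0.5597] yaw 77.42576582794409
tri tip [ 0.5328 -0.1238  0.1033]
foot ((527.2672119140625, -144.73806762695312), (124.26054382324219, 100.12390899658203), 76.95489501953125)
```

Request:
carry_out([
  [38.7, -7.9, 3, 0, 0, 0, 0],
  [38.7, -7.9, 3, 0, 0, 0, 0],
  [38.7, -7.9, 3, 0, 0, 0, 0],
  [38.7, -7.9, 3, 0, 0, 0, 0],
  [38.7, -7.9, 3, 0, 0, 0, 0],
])

```text
clock: 2.87
position: [0.5428, 0.1087, 0.2162]
tool_rot: [3.141, 0.0, 1.304]
force: [0.9, -0.5, 0.7]
grip_width: 0.0855
```

Request:
carry_out([
  [38.7, -7.9, 3, 0, 0, 0, 0],
  [38.7, -7.9, 4, 0, 0, 0, 0],
  [38.7, -7.9, 4, 0, 0, 0, 0],
  [0, 0, 0, 0, 0, -0.7, 0],
  [0, 0, 0, 0, 0, 0, 0],
])

```text
clock: 3.28
position: [0.5495, 0.2279, 0.2047]
tool_rot: [-3.14, -0.0, 1.386]
force: [0.0, -1.0, 0.3]
grip_width: 0.0855
```

Run:
```python
from h import *
np.set_printoptions(precision=4,suppress=True)
f,W,o=snap("w2");print(o["position"],o["tool_rot"])
P=cloud(f,W);hsv=cv2.cvtColor(f["color"],cv2.COLOR_RGB2HSV).astype(int)
m=(hsv[...,0]>=20)&(hsv[...,0]<=32)&(hsv[...,1]>120)&(np.abs(P[...,1]-.222)<.04)&(np.abs(P[...,0]-.55)<.06)
q=P[m];print("yellow",len(q),np.percentile(q,2,0),np.percentile(q,98,0))
d=np.array([.187,.982]);n=np.array([.982,-.187])
for nm,a in(("along",d),("across",n)):
    print(nm,np.percentile(q[:,:2]@a,[1,99]))
# cylinder tops: slices of height>.06 along the row, fit circle across
k=np.isfinite(P[...,2])&(P[...,2]>.058)&(P[...,2]<.1)&(np.abs(P[...,0]-.55)<.07);q=P[k];s=q[:,:2]@d;e=q[:,:2]@n
for lo in np.arange(.2,.42,.01):
    j=(s>=lo)&(s<lo+.01)
    if j.sum()>40:
        A=np.c_[2*e[j],2*q[j,2],np.ones(j.sum())];r=np.linalg.lstsq(A,e[j]**2+q[j,2]**2,rcond=None)[0]
        print(round(lo,2),j.sum(),"e,z,r",r[0],r[1],np.sqrt(r[2]+r[0]**2+r[1]**2),np.percentile(e[j],[1,99]))
```

```text
[0.5495 0.2279 0.2047] [-3.1405 -0.0004  1.386 ]
yellow 2860 [0.5238 0.2071 0.0352] [0.579  0.2426 0.0842]
along [0.2823 0.3383]
across [0.4547 0.5275]
0.2 509 e,z,r 0.49954456248222484 0.052604142747311705 0.030095505512622814 [0.4711 0.5276]
0.21 886 e,z,r 0.4995350676088521 0.06052717036931041 0.02155120473650189 [0.4721 0.5273]
0.24 87 e,z,r 0.4994461652374083 0.0533528944849935 0.029236718322538602 [0.4729 0.5262]
0.25 611 e,z,r 0.49948251542194083 0.053285594227213684 0.029604293542065525 [0.4713 0.528 ]
0.26 624 e,z,r 0.4994357933451034 0.05331627982490944 0.029555600543793255 [0.4715 0.5276]
0.27 939 e,z,r 0.49931971439861605 0.060426461711462154 0.022122714589091704 [0.4717 0.5269]
0.3 111 e,z,r 0.4992992702709697 0.053537038653856145 0.029125392488486352 [0.4717 0.5259]
0.31 748 e,z,r 0.4993331613165068 0.05321321347731703 0.029614358645025308 [0.4707 0.5277]
0.32 765 e,z,r 0.49932202355005423 0.053467801762458134 0.02946225753425405 [0.4711 0.5274]
0.33 870 e,z,r 0.4992180356789277 0.05977125485958848 0.023046174105432506 [0.4716 0.527 ]
0.35 447 e,z,r 0.4992495414699721 0.053278668542944635 0.02951888475965384 [0.4713 0.5271]
0.36 854 e,z,r 0.4993167363382239 0.05343486810832343 0.029730797518295358 [0.4711 0.527 ]
0.37 890 e,z,r 0.4992129737351912 0.05318398589400125 0.030009444899538103 [0.4716 0.5274]
0.38 926 e,z,r 0.4992073644835953 0.053287139721569676 0.030032965597393664 [0.4707 0.5268]
0.39 946 e,z,r 0.499234512499925 0.057782792558217944 0.025569243366582405 [0.471  0.5276]
0.4 53 e,z,r 0.4991284639646017 0.053776116477158936 0.021781190450155412 [0.4786 0.52  ]
```

View pics/w2.png

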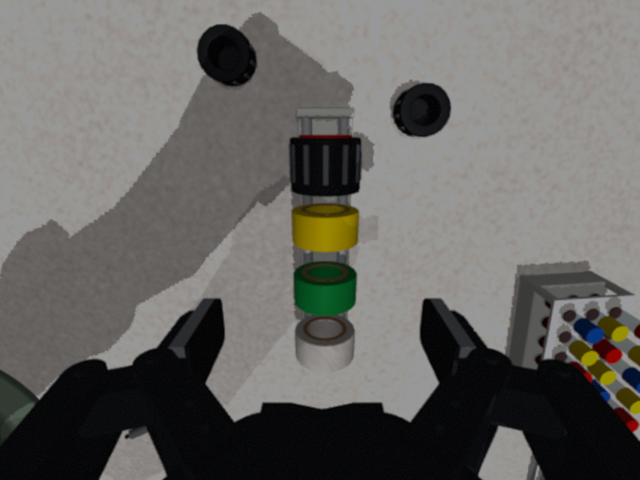

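Wrist view: cap (325,165) with red rim on the far side, yellow (325,228), green (325,288), white (325,343) in a line; small caps lie at (227,55) and (420,110), clear of the fingers. Axis height is 53.3 mm, matching the text. Going down on yellow.

Request:
carry_out([
  [-3.3, 1.9, 36, 0, 0, 0, 0],
  [0, 0, 36, 0, 0, 0, 0],
  [0, 0, 36, 0, 0, 0, 0],
  [0, 0, 30, 0, 0, 0, 0],
  [0, 0, 20, 0, 0, 0, 0],
], force=40)

```text
clock: 3.75
position: [0.551, 0.2191, 0.0446]
tool_rot: [-3.14, 0.002, 1.374]
force: [-0.5, -0.3, -0.2]
grip_width: 0.0855
```

Request:
carry_out([
  [0, 0, 16.7, 0, 0, 0, 0],
  [0, 0, 0, 0, 0, 0, 0],
  [0, 0, 0, 0, 0, 0, 255],
  [0, 0, 0, 0, 0, 0, 255],
  [0, 0, 0, 0, 0, 0, 255],
])

```text
clock: 4.17
position: [0.552, 0.2215, 0.0324]
tool_rot: [3.141, -0.001, 1.378]
force: [-6.0, 0.1, 7.6]
grip_width: 0.0579
```

Request:
carry_out([
  [0, 0, 0, 0, 0, 0, 255],
  [0, 0, 0, 0, 0, 0, 255],
  [0, 0, 0, 0, 0, 0, 255],
])

```text
clock: 4.42
position: [0.552, 0.2215, 0.0324]
tool_rot: [3.14, -0.001, 1.379]
force: [-5.0, -0.5, 7.9]
grip_width: 0.0578
```

Request:
carry_out([
  [0, 0, 0, 0, 0, 0, 0],
  [0, 0, 0, 0, 0, 0, 0],
  [0, 0, 0, 0, 0, 0, 0],
  [2.8, -1.4, 4, 0, 0, 0, 0],
  [0, 0, 4, 0, 0, 0, 0],
])

```text
clock: 4.83
position: [0.5509, 0.2252, 0.0227]
tool_rot: [3.141, -0.001, 1.38]
force: [-1.0, 0.3, -0.1]
grip_width: 0.0856
```

Request:
carry_out([
  [0, 0, 0, 0, 0, 0, 0],
])

```text
clock: 4.92
position: [0.5503, 0.2246, 0.0217]
tool_rot: [-3.141, 0.0, 1.38]
force: [-0.3, 0.2, 0.3]
grip_width: 0.0855
```

Request:
carry_out([
  [0, 0, 0, 0, 0, 0, 255],
  [0, 0, 0, 0, 0, 0, 255],
  [0, 0, 0, 0, 0, 0, 255],
  [0, 0, 0, 0, 0, 0, 255],
  [0, 0, 0, 0, 0, 0, 255],
])

```text
clock: 5.33
position: [0.5509, 0.2245, 0.0227]
tool_rot: [3.141, -0.0, 1.38]
force: [-0.4, -0.3, 1.2]
grip_width: 0.0577
```

Request:
carry_out([
  [0, 0, -15, 0, 0, 0, 255],
  [0, 0, -25, 0, 0, 0, 255],
  [0, 0, -30, 0, 0, 0, 255],
  [0, 0, -30, 0, 0, 0, 255],
  [0, 0, -20, 0, 0, 0, 255],
])

```text
clock: 5.75
position: [0.5512, 0.2248, 0.1452]
tool_rot: [3.14, -0.001, 1.38]
force: [-0.1, -0.0, -0.8]
grip_width: 0.0577
```

Request:
carry_out([
  [-25, 4, 0, 0, 0, 0, 255],
  [-35, 5.6, 0, 0, 0, 0, 255],
  [-35, 5.6, 0, 0, 0, 0, 255],
  [-35, 5.6, 0, 0, 0, 0, 255],
  [-35, 5.6, 0, 0, 0, 0, 255],
])

```text
clock: 6.17
position: [0.545, 0.0559, 0.1427]
tool_rot: [3.141, 0.0, 1.38]
force: [1.8, -0.5, -0.7]
grip_width: 0.058
```

Request:
carry_out([
  [-35, 5.6, 0, 0, 0, 0, 255],
  [-35, 5.6, 0, 0, 0, 0, 255],
  [-35, 5.6, 0, 0, 0, 0, 255],
  [-25, 4, 0, 0, 0, 0, 255],
  [-11.6, 1.5, 0, 0, 0, 0.31, 255],
])

```text
clock: 6.58
position: [0.5399, -0.09, 0.1425]
tool_rot: [-3.141, 0.001, 1.344]
force: [0.4, -0.3, -0.4]
grip_width: 0.0577
```

Request:
carry_out([
  [0, 0, 0, 0, 0, 0, 255],
  [0, 0, 0, 0, 0, 0, 255],
])

```text
clock: 6.75
position: [0.5405, -0.0855, 0.1426]
tool_rot: [3.142, -0.0, 1.347]
force: [0.7, 0.5, -0.5]
grip_width: 0.0578
```

Run:
```python
from h import *
from workcell import bot
np.set_printoptions(precision=4,suppress=True)
f,W,o=snap("w3");print(o["position"],o["tool_rot"],o["force"],o["grip_width"])
P=cloud(f,W);hsv=cv2.cvtColor(f["color"],cv2.COLOR_RGB2HSV).astype(int)
dd=np.array([np.cos(1.3474),np.sin(1.3474)]);tip=np.array([.534,-.115]);n=np.array([dd[1],-dd[0]])
m=(hsv[...,0]>=20)&(hsv[...,0]<=32)&(hsv[...,1]>110)&(np.linalg.norm(P-np.append(o["position"][:2],o["position"][2]+.03),axis=-1)<.06)
q=P[m];print("yellow",len(q));s=(q[:,:2]-tip)@dd;e=(q[:,:2]-tip)@n
print("s",np.percentile(s,[1,50,99]),"x",np.percentile(e,[1,50,99]),"z",np.percentile(q[:,2],[1,50,99]))
g=bot.grab_frame("scene");np.savez("scene1.npz",**g)
a=g["color"][130:290,90:290,::-1];b=f["color"][150:400,220:440,::-1]
a=cv2.resize(a,None,fx=2,fy=2,interpolation=cv2.INTER_CUBIC);b=cv2.resize(b,(282,320))
cv2.imwrite("pics/c3.png",np.hstack([a,b]))
```

```text
[ 0.5405 -0.0855  0.1426] [ 3.1415 -0.0003  1.3466] [ 0.7312  0.5111 -0.5352] 0.05782242073874522
yellow 17019
s [0.0195 0.0389 0.045 ] x [-0.0282 -0.      0.028 ] z [0.1498 0.194  0.2041]
```

View pics/c3.png

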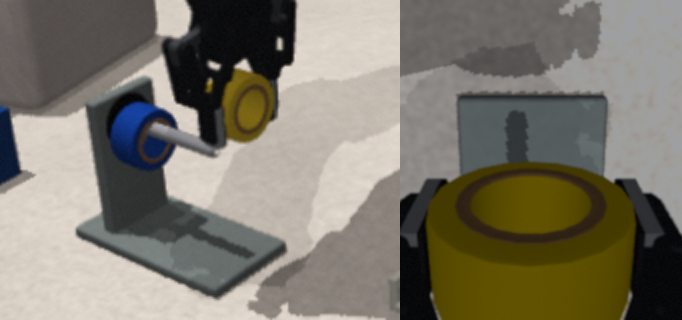

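Scene crop: yellow held level right of the rod tip; wrist crop: the roll is square between the fingers. The bore is on the rod's line (centre s=+30 mm, x=0, z=174 mm). Lower and thread.

Request:
carry_out([
  [0, 0, 20, 0, 0, 0, 255],
  [0, 0, 20, 0, 0, 0, 255],
  [0, 0, 14, 0, 0, 0, 255],
  [0, 0, 0, 0, 0, 0, 255],
  [0, 0, 0, 0, 0, 0, 255],
])

```text
clock: 7.27
position: [0.5404, -0.0844, 0.0885]
tool_rot: [-3.141, -0.0, 1.35]
force: [0.1, 0.6, -0.7]
grip_width: 0.0582
```

Request:
carry_out([
  [-10, 0, 0, 0, 0, 0, 255],
  [-12, 0, 0, 0, 0, 0, 255],
  [-12, 0, 0, 0, 0, 0, 255],
  [0, 0, 0, 0, 0, 0, 255],
  [0, 0, 0, 0, 0, 0, 255],
])

```text
clock: 7.68
position: [0.5327, -0.1206, 0.089]
tool_rot: [3.141, 0.0, 1.345]
force: [-0.8, 0.4, -0.3]
grip_width: 0.0578
```

Request:
carry_out([
  [-14, 0, 0, 0, 0, 0, 255],
  [-14, 0, 0, 0, 0, 0, 255],
  [-14, 0, 0, 0, 0, 0, 255],
  [-10, 0, 0, 0, 0, 0, 255],
  [-8, 0, 0, 0, 0, 0, 255],
])

```text
clock: 8.1
position: [0.5195, -0.1783, 0.0887]
tool_rot: [3.141, -0.0, 1.347]
force: [0.1, 0.4, -0.1]
grip_width: 0.0579
```

Request:
carry_out([
  [0, 0, 0, 0, 0, 0, 255],
  [0, 0, 5, 0, 0, 0, 255],
  [0, 0, 4, 0, 0, 0, 255],
  [0, 0, 0, 0, 0, 0, 255],
])

```text
clock: 8.43
position: [0.5198, -0.1765, 0.0789]
tool_rot: [-3.141, -0.0, 1.349]
force: [0.3, 0.0, -1.0]
grip_width: 0.0582
```

Run:
```python
from h import *
from workcell import bot
f,W,o=snap("w4");print(o["position"],o["tool_rot"],o["force"],o["grip_width"])
print("s",(np.array(o["position"][:2])-[.534,-.115])@[.2215,.9751])
g=bot.grab_frame("scene")
a=cv2.resize(g["color"][130:290,90:290,::-1],None,fx=2,fy=2,interpolation=cv2.INTER_CUBIC);b=cv2.resize(f["color"][150:400,220:440,::-1],(282,320))
cv2.imwrite("pics/c4.png",np.hstack([a,b]))
```

```text
[ 0.51977833 -0.17650893  0.07885848] [-3.14122370e+00 -4.57369616e-04  1.34851454e+00] [ 0.25062926  0.04495259 -0.99265148] 0.058225609994154465
s -0.06312746067222272
```

View pics/c4.png

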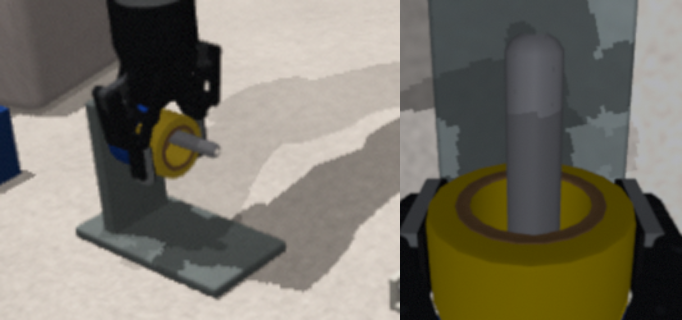

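Threaded: the rod passes through the yellow bore centred, yellow just outside the blue one. Release and back off upward.

Request:
carry_out([
  [0, 0, 0, 0, 0, 0, 0],
  [0, 0, 0, 0, 0, 0, 0],
  [0, 0, 0, 0, 0, 0, 0],
  [0, 0, 0, 0, 0, 0, 0],
  [0, 0, -15, 0, 0, 0, 0],
])

```text
clock: 8.95
position: [0.5185, -0.1771, 0.0929]
tool_rot: [-3.138, -0.0, 1.348]
force: [-1.4, -0.8, 0.9]
grip_width: 0.0851
```

Request:
carry_out([
  [0, 0, -30, 0, 0, 0, 0],
  [0, 0, -35, 0, 0, 0, 0],
  [0, 0, -35, 0, 0, 0, 0],
  [0, 0, -15, 0, 0, 0, 0],
  [0, 0, 0, 0, 0, 0, 0],
])

```text
clock: 9.37
position: [0.5212, -0.1778, 0.2134]
tool_rot: [3.136, 0.001, 1.347]
force: [0.5, 0.0, -0.3]
grip_width: 0.0857
```

Run:
```python
from h import *
np.set_printoptions(precision=4,suppress=True)
from workcell import bot
f,W,o=snap("w5");g=bot.grab_frame("top");print(o["position"],o["tool_rot"])
dd=np.array([.2215,.9751]);tip=np.array([.534,-.115]);n=np.array([.9751,-.2215])
for nm,F,T in(("wrist",f,W),("top",g,g["cam_to_world"])):
    P=cloud(F,T);hsv=cv2.cvtColor(F["color"],cv2.COLOR_RGB2HSV).astype(int)
    for c,lo,hi in(("yellow",20,32),("blue",100,125)):
        m=(hsv[...,0]>=lo)&(hsv[...,0]<=hi)&(hsv[...,1]>110)&(np.abs((P[...,:2]-tip)@n)<.04)&(np.abs((P[...,:2]-tip)@dd+.08)<.05)&(P[...,2]>.05)&(P[...,2]<.16)
        q=P[m]
        if len(q)>20: print(nm,c,len(q),"s",np.percentile((q[:,:2]-tip)@dd,[1,99]),"x",np.percentile((q[:,:2]-tip)@n,[1,99]),"ztop",np.percentile(q[:,2],99))
```

```text
[ 0.5212 -0.1778  0.2134] [3.1361 0.0007 1.3471]
wrist yellow 3867 s [-0.0819 -0.0483] x [-0.0275  0.0284] ztop 0.13983648305359245
wrist blue 3127 s [-0.1124 -0.0818] x [-0.0275  0.0286] ztop 0.14022429086620772
top yellow 656 s [-0.0792 -0.0483] x [-0.0276  0.0278] ztop 0.14084148587077586
top blue 396 s [-0.1074 -0.0825] x [-0.0289  0.0268] ztop 0.1404818521527472
```

Request:
carry_out([
  [30, -4.1, 0, 0, 0, 0, 0],
  [38, -5.2, 0, 0, 0, 0, 0],
  [38, -5.2, 0, 0, 0, 0, 0],
  [38, -5.2, 0, 0, 0, 0, 0],
  [38, -5.2, 0, 0, 0, 0, 0],
])

```text
clock: 9.88
position: [0.5349, 0.0072, 0.2084]
tool_rot: [-3.14, 0.0, 1.347]
force: [1.7, -0.5, 0.4]
grip_width: 0.0851
```

Request:
carry_out([
  [38, -5.2, 0, 0, 0, 0, 0],
  [38, -5.2, 0, 0, 0, 0, 0],
  [38, -5.2, 0, 0, 0, 0, 0],
  [38, -5.2, 0, 0, 0, 0, 0],
  [38, -5.2, 0, 0, 0, 0, 0],
])

```text
clock: 10.3
position: [0.5517, 0.1983, 0.2083]
tool_rot: [-3.14, 0.001, 1.348]
force: [0.4, -0.0, 0.8]
grip_width: 0.0853
```

Request:
carry_out([
  [38, -5.2, 0, 0, 0, 0, 0],
  [30, -4.1, 0, 0, 0, 0, 0],
  [12.6, -2.1, 0, 0, 0, -0.34, 0],
  [0, 0, 0, 0, 0, 0, 0],
  [0, 0, 0, 0, 0, 0, 0],
])

```text
clock: 10.72
position: [0.5585, 0.2777, 0.2082]
tool_rot: [-3.14, 0.001, 1.384]
force: [0.8, -1.1, 0.1]
grip_width: 0.0851
```

Run:
```python
from h import *
np.set_printoptions(precision=4,suppress=True)
f,W,o=snap("w6");p=np.array(o["position"]);print(p,o["tool_rot"])
d=np.array([.187,.982]);n=np.array([.982,-.187]);print("tcp s,e",p[:2]@d,p[:2]@n)
P=cloud(f,W);q=P[np.isfinite(P[...,2])&(P[...,2]>.058)&(P[...,2]<.1)&(np.abs(P[...,0]-.56)<.06)]
s=q[:,:2]@d;e=q[:,:2]@n
h,b=np.histogram(s,np.arange(.33,.42,.003));print(list(zip(b.round(3),h)))
j=(s>.345)&(s<.41);print(np.percentile(s[j],[1,99]),np.percentile(e[j],[1,99]),np.percentile(q[j,2],99))
hsv=cv2.cvtColor(f["color"],cv2.COLOR_RGB2HSV).astype(int)
m=((hsv[...,0]<8)|(hsv[...,0]>172))&(hsv[...,1]>120)&(np.abs(P[...,1]-.29)<.05)&(np.abs(P[...,0]-.56)<.05)
r=P[m];print("red",len(r),np.percentile(r[:,:2]@d,[5,50,95]) if len(r) else 0)
```

```text
[0.5585 0.2777 0.2082] [-3.14    0.0012  1.3843]
tcp s,e 0.37710782615826843 0.49656461294076687
[(np.float64(0.33), np.int64(0)), (np.float64(0.333), np.int64(0)), (np.float64(0.336), np.int64(0)), (np.float64(0.339), np.int64(0)), (np.float64(0.342), np.int64(0)), (np.float64(0.345), np.int64(0)), (np.float64(0.348), np.int64(0)), (np.float64(0.351), np.int64(0)), (np.float64(0.354), np.int64(147)), (np.float64(0.357), np.int64(216)), (np.float64(0.36), np.int64(212)), (np.float64(0.363), np.int64(214)), (np.float64(0.366), np.int64(220)), (np.float64(0.369), np.int64(210)), (np.float64(0.372), np.int64(225)), (np.float64(0.375), np.int64(217)), (np.float64(0.378), np.int64(231)), (np.float64(0.381), np.int64(226)), (np.float64(0.384), np.int64(235)), (np.float64(0.387), np.int64(234)), (np.float64(0.39), np.int64(235)), (np.float64(0.393), np.int64(245)), (np.float64(0.396), np.int64(289)), (np.float64(0.399), np.int64(358)), (np.float64(0.402), np.int64(0)), (np.float64(0.405), np.int64(0)), (np.float64(0.408), np.int64(0)), (np.float64(0.411), np.int64(0)), (np.float64(0.414), np.int64(0))]
[0.3553 0.4013] [0.471  0.5272] 0.08443630830502467
red 540 [0.3989 0.4011 0.4014]
```

Request:
carry_out([
  [1.3, 2.6, 30, 0, 0, 0, 0],
  [0, 0, 32, 0, 0, 0, 0],
  [0, 0, 32, 0, 0, 0, 0],
  [0, 0, 32, 0, 0, 0, 0],
  [0, 0, 25, 0, 0, 0, 0],
], force=50)

```text
clock: 11.18
position: [0.5616, 0.276, 0.0561]
tool_rot: [-3.14, 0.002, 1.381]
force: [0.6, 0.7, -0.3]
grip_width: 0.0855
```

Request:
carry_out([
  [0, 0, 20, 0, 0, 0, 0],
  [0, 0, 10, 0, 0, 0, 0],
  [0, 0, 4, 0, 0, 0, 0],
  [0, 0, 0, 0, 0, 0, 0],
  [0, 0, 0, 0, 0, 0, 0],
])

```text
clock: 11.6
position: [0.5625, 0.2784, 0.0257]
tool_rot: [3.141, -0.001, 1.382]
force: [0.7, -0.2, 0.8]
grip_width: 0.0856
```

Request:
carry_out([
  [0, -1.2, 3, 0, 0, 0, 0],
  [0, 0, 0, 0, 0, 0, 255],
  [0, 0, 0, 0, 0, 0, 255],
  [0, 0, 0, 0, 0, 0, 255],
  [0, 0, 0, 0, 0, 0, 255],
])

```text
clock: 12.02
position: [0.5616, 0.2789, 0.0224]
tool_rot: [3.14, -0.001, 1.383]
force: [1.6, -1.9, 5.8]
grip_width: 0.0579
```

Request:
carry_out([
  [0, 0, 0, 0, 0, 0, 255],
  [0, 0, 0, 0, 0, 0, 255],
])

```text
clock: 12.18
position: [0.5616, 0.2788, 0.0224]
tool_rot: [3.14, -0.001, 1.383]
force: [2.6, -1.9, 5.4]
grip_width: 0.0578
```

Request:
carry_out([
  [0, 0, -15, 0, 0, 0, 255],
  [0, 0, -25, 0, 0, 0, 255],
  [0, 0, -30, 0, 0, 0, 255],
  [0, 0, -30, 0, 0, 0, 255],
  [0, 0, -22, 0, 0, 0, 255],
])

```text
clock: 12.6
position: [0.5609, 0.2793, 0.1472]
tool_rot: [3.14, -0.001, 1.384]
force: [0.9, 0.4, -0.1]
grip_width: 0.058
```

Request:
carry_out([
  [-25, 3.5, 0, 0, 0, 0, 255],
  [-35, 4.8, 0, 0, 0, 0, 255],
  [-35, 4.8, 0, 0, 0, 0, 255],
  [-35, 4.8, 0, 0, 0, 0, 255],
  [-35, 4.8, 0, 0, 0, 0, 255],
])

```text
clock: 13.02
position: [0.5518, 0.111, 0.1448]
tool_rot: [3.141, 0.0, 1.384]
force: [1.0, 0.2, -0.6]
grip_width: 0.0577
```

Request:
carry_out([
  [-35, 4.8, 0, 0, 0, 0, 255],
  [-35, 4.8, 0, 0, 0, 0, 255],
  [-35, 4.8, 0, 0, 0, 0, 255],
  [-35, 4.8, 0, 0, 0, 0, 255],
  [-27, 3.8, 0, 0, 0, 0, 255],
])

```text
clock: 13.43
position: [0.5431, -0.0589, 0.1447]
tool_rot: [3.141, 0.001, 1.382]
force: [1.5, -0.7, -0.8]
grip_width: 0.058
```

Request:
carry_out([
  [-15, 2.3, 0, 0, 0, 0.34, 255],
  [0, 0, 0, 0, 0, 0, 255],
  [0, 0, 0, 0, 0, 0, 255],
])

```text
clock: 13.68
position: [0.5432, -0.0711, 0.1443]
tool_rot: [3.141, -0.0, 1.346]
force: [-0.0, 0.3, -1.2]
grip_width: 0.058
```

Run:
```python
from h import *
from workcell import bot
np.set_printoptions(precision=4,suppress=True)
f,W,o=snap("w7");p=np.array(o["position"]);print(p,o["tool_rot"],o["force"],o["grip_width"])
dd=np.array([.2215,.9751]);tip=np.array([.534,-.115]);n=np.array([.9751,-.2215])
P=cloud(f,W);S=(P[...,:2]-tip)@dd;E=(P[...,:2]-tip)@n
print("tcp s,x",(p[:2]-tip)@dd,(p[:2]-tip)@n)
hsv=cv2.cvtColor(f["color"],cv2.COLOR_RGB2HSV).astype(int)
m=((hsv[...,0]<8)|(hsv[...,0]>172))&(hsv[...,1]>110)&(P[...,2]>.11)&(P[...,2]<.25)
print("red disc",m.sum(),"s",np.percentile(S[m],[1,50,99]),"x",np.percentile(E[m],[1,50,99]),"z",np.percentile(P[m][:,2],[1,50,99]))
q=P[m];c,sv,vt=np.linalg.svd(q-q.mean(0),full_matrices=False);print("normal",vt[2])
k=(np.abs(E)<.008)&(S>.015)&(S<.075)&(P[...,2]>.16)&(P[...,2]<.24)&~m
for a in np.arange(.02,.07,.01):
    j=k&(S>=a)&(S<a+.01)
    if j.sum()>20: print("top",a.round(3),j.sum(),np.percentile(P[j][:,2],[50,95]))
g=bot.grab_frame("scene")
a=cv2.resize(g["color"][130:290,90:290,::-1],None,fx=2,fy=2,interpolation=cv2.INTER_CUBIC);b=cv2.resize(f["color"][150:400,220:440,::-1],(282,320))
cv2.imwrite("pics/c7.png",np.hstack([a,b]))
```

```text
[ 0.5432 -0.0711  0.1443] [ 3.1411 -0.0003  1.3457] [-0.0087  0.3078 -1.2021] 0.05804855661537509
tcp s,x 0.044843645757752924 -0.0007696245359470624
red disc 6165 s [0.0648 0.0671 0.0677] x [-0.0218 -0.0005  0.0204] z [0.155  0.181  0.1973]
normal [0.2254 0.9741 0.0168]
top 0.04 1224 [0.2044 0.2062]
top 0.05 6868 [0.2283 0.2384]
top 0.06 1561 [0.2035 0.2053]
```

View pics/c7.png

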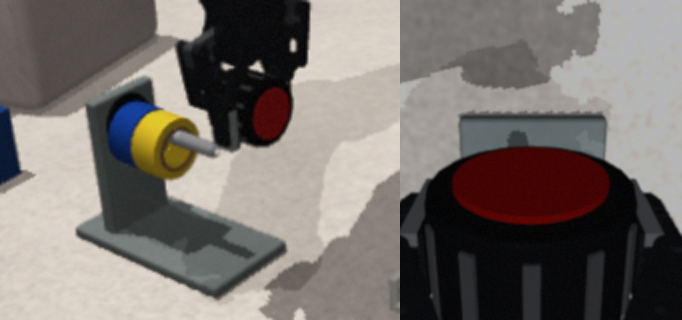

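Cap held square, red face outward at s=67 mm; both rolls hang on the rod. Lower 55 mm and push on.

Request:
carry_out([
  [0, 0, 20, 0, 0, 0, 255],
  [0, 0, 20, 0, 0, 0, 255],
  [0, 0.7, 15, 0, 0, 0, 255],
  [0, 0, 0, 0, 0, 0, 255],
  [0, 0, 0, 0, 0, 0, 255],
])

```text
clock: 14.2
position: [0.5437, -0.0698, 0.0886]
tool_rot: [-3.14, -0.0, 1.349]
force: [-0.0, 0.6, 0.2]
grip_width: 0.0576
```

Request:
carry_out([
  [-12, 0, 0, 0, 0, 0, 255],
  [-14, 0, 0, 0, 0, 0, 255],
  [-12, 0, 0, 0, 0, 0, 255],
  [0, 0, 0, 0, 0, 0, 255],
  [0, 0, 0, 0, 0, 0, 255],
])

```text
clock: 14.62
position: [0.5355, -0.1092, 0.0893]
tool_rot: [3.141, 0.0, 1.346]
force: [-0.8, -0.0, -1.0]
grip_width: 0.0581
```

Request:
carry_out([
  [-8, 0, 0, 0, 0, 0, 255],
  [-7, 0, 0, 0, 0, 0, 255],
  [-4, 0, 0, 0, 0, 0, 255],
  [-3, 0, 0, 0, 0, 0, 255],
  [0, 0, 0, 0, 0, 0, 255],
])

```text
clock: 15.03
position: [0.5307, -0.1291, 0.0886]
tool_rot: [3.141, -0.001, 1.348]
force: [0.3, 4.3, 0.1]
grip_width: 0.0581
```

Request:
carry_out([
  [-1.5, 0, 0, 0, 0, 0, 255],
  [0, 0, 0, 0, 0, 0, 255],
])

```text
clock: 15.2
position: [0.5307, -0.1293, 0.0886]
tool_rot: [3.141, -0.003, 1.349]
force: [1.5, 11.3, -2.6]
grip_width: 0.0577
```

Axial force rises to 11 N at s ≈ -15 mm: bore's bottom on the rod tip. Relieve, lower, release, withdraw.

Request:
carry_out([
  [1.5, 0, 0, 0, 0, 0, 255],
  [0, 0, 5, 0, 0, 0, 255],
  [0, 0, 4, 0, 0, 0, 255],
  [0, 0, 0, 0, 0, 0, 255],
  [0, 0, 0, 0, 0, 0, 255],
])

```text
clock: 15.62
position: [0.5312, -0.1294, 0.0798]
tool_rot: [3.14, -0.001, 1.348]
force: [0.8, 4.4, 8.0]
grip_width: 0.0576
```

Request:
carry_out([
  [0, 0, 0, 0, 0, 0, 0],
  [0, 0, 0, 0, 0, 0, 0],
  [0, 0, 0, 0, 0, 0, 0],
  [0, 0, 0, 0, 0, 0, 0],
  [0, 0, -10, 0, 0, 0, 0],
])

```text
clock: 16.03
position: [0.5296, -0.1297, 0.0885]
tool_rot: [-3.139, 0.0, 1.347]
force: [-1.4, 0.4, 0.2]
grip_width: 0.0854
```

Request:
carry_out([
  [0, 0, -20, 0, 0, 0, 0],
  [0, 0, -35, 0, 0, 0, 0],
  [0, 0, -35, 0, 0, 0, 0],
  [0, 0, -35, 0, 0, 0, 0],
  [0, 0, 0, 0, 0, 0, 0],
])

```text
clock: 16.45
position: [0.5329, -0.1298, 0.2213]
tool_rot: [3.133, 0.0, 1.347]
force: [1.4, -0.1, 0.1]
grip_width: 0.0853
```

Run:
```python
from h import *
np.set_printoptions(precision=4,suppress=True)
from workcell import bot
f,W,o=snap("w8");g=bot.grab_frame("top");print(o["clock"],o["position"],o["tool_rot"],o["grip_width"])
dd=np.array([.2215,.9751]);tip=np.array([.534,-.115]);n=np.array([.9751,-.2215])
for nm,F,T in(("wrist",f,W),("top",g,g["cam_to_world"])):
    P=cloud(F,T);hsv=cv2.cvtColor(F["color"],cv2.COLOR_RGB2HSV).astype(int);S=(P[...,:2]-tip)@dd;E=(P[...,:2]-tip)@n
    base=(np.abs(E)<.04)&(np.abs(S+.05)<.08)&(P[...,2]>.06)&(P[...,2]<.16)
    for c,m in(("yellow",(hsv[...,0]>=20)&(hsv[...,0]<=32)&(hsv[...,1]>110)),("blue",(hsv[...,0]>=100)&(hsv[...,0]<=125)&(hsv[...,1]>110)),("cap",S>-.044)):
        m=m&base;q=P[m]
        if len(q)>20: print(nm,c,len(q),"s",np.percentile(S[m],[1,99]),"x",np.percentile(E[m],[1,99]),"ztop",np.percentile(q[:,2],99))
g=bot.grab_frame("scene")
a=cv2.resize(g["color"][130:290,90:290,::-1],None,fx=2,fy=2,interpolation=cv2.INTER_CUBIC);b=cv2.resize(f["color"][150:400,220:440,::-1],(282,320))
cv2.imwrite("pics/c8.png",np.hstack([a,b]))
```

```text
16.45 [ 0.5329 -0.1298  0.2213] [3.1335 0.0001 1.3474] 0.08528767734404709
wrist yellow 3138 s [-0.0794 -0.0382] x [-0.0267  0.0294] ztop 0.13969344690378285
wrist blue 2672 s [-0.1126  0.0056] x [-0.028   0.0289] ztop 0.1408202446058541
wrist cap 5606 s [-0.0377  0.0083] x [-0.0284  0.03  ] ztop 0.14216581949798854
top yellow 57 s [-0.0689 -0.0388] x [-0.0247  0.0253] ztop 0.1404783558733823
top blue 166 s [-0.1125 -0.0896] x [-0.0294 -0.0078] ztop 0.13809890699121433
top cap 1074 s [-0.039   0.0083] x [-0.0297  0.0296] ztop 0.1423294999418263
```

View pics/c8.png

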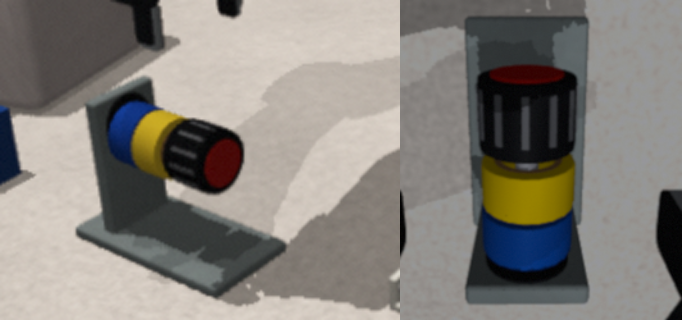

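Blue, yellow and cap sit in line on the rod, red face outward, with the gripper well above. The cap's centre is at s ≈ -14 mm (limit -5.5). Hand in.

```bash
python3 -c "
from workcell import bot
print(bot.job_done(), bot.observe()['clock'])"
```

```text
the job is handed in; nothing more can be done
the job is handed in; nothing more can be done
```

The label dispenser is loaded and handed in at about 16.5 s on the robot's clock. The yellow roll is on the rod next to the blue one and the black end cap is over the rod's end. The gripper is open and about 80 mm above everything. The hand-in reports no verdict, so the results below are my own last checks.

**Positions, measured along the rod from its tip:**

| Part | Centre (mm) | Limit (mm) |
|---|---|---|
| Blue roll | about -97 | -115 to -75 |
| Yellow roll | about -64 | -115 to -45 |
| End cap | about -14 | -5.5 or further in |

- **Sideways and height:** all three centres are within about 2 mm of the rod's axis sideways. They hang 8 to 11 mm below it.
- **Cap seating:** the cap met a firm stop, with the force rising to 11 N as the bore's bottom reached the rod tip. My measured centre is about 3 mm short of the nominal -17.5 mm. That is probably error in my estimate of the tip position.

**Checks that failed or disagreed:**
- The first grip on the yellow roll was too high, so I opened, went about 10 mm lower and gripped again.
- Locating the rod tip from the wrist and top pictures gave a height of 103 mm. The depth readings and the scene and top pair gave 117 to 120 mm, matching the text, so I dropped the first value.

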